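# Load the wagon at the boulder chute

## Robot

A 6-joint arm with a two-finger parallel gripper is mounted at the origin on the work surface. World frame = base frame: x ahead of the robot, y to its left, z up, the work surface at z = 0. Lengths are in m, angles in rad, forces in N, time in s.
With the tool pointing down it reaches from about 0.375 to 0.9 m from the base axis. Payload 3.1 kg.
Tool frame: the origin (TCP) lies at the centre of the arm's flange, where the gripper is bolted on; the fingertips stand robot.tip_extent ahead of it and the grasp point (between the pads) lies 164 mm ahead of it (robot.tip_extent is the distance from the TCP to the fingertips, in m); z points along the fingers, y is the line along which they close (so a half turn about z gives the same grasp; the last joint's range is limited). The gripper opens to 87 mm and grips with 3 to 60 N. Pads are 19 mm wide; open, the fingers measure 117 mm over their backs; the gripper's body (75 mm by 190 mm) begins 51 mm behind the grasp point.
Start: joints at [0.935, 0.527, 1.433, -0, 1.181, -0.178], TCP at [0.276, 0.561, 0.405] pointing down, gripper open.
Joint ranges: [-3.08, 3.08], [-0.75, 2.2], [0.22, 2.44], [-1.43, 4.57], [0, 2.65], [-2.85, 2.85]. Speed limits (rad/s): [2.79, 2.79, 3.14, 3.14, 3.14, 3.14].

## Interface

Orientations are given as a unit quaternion [x, y, z, w].
In Python, from rig import get_obs, camera, hand_in, cut_out, robot gives the robot as it stands.
- The arm moves only by the tool step_arm, never from a script. Its argument "rows" is a list of rows, each a list of 6 numbers: the shift along the world's x, y, z in m, then the turn, a rotation vector about the world's x, y, z in degrees. A call has 1 to 12 rows; each row shifts and turns the commanded pose from where the row before left it; what a row does not reach is not made up. A row lasts 1/8 s, in which the tool goes at most 62.5 mm and 10.7 degrees, less where a joint would pass 70% of its speed; a pose out of reach is approached as far as the arm can. A call is refused whole if a number of a shift passes 0.0625 or a number of a turn 10.7, either way. A call with a gripper value outside its range is refused whole. "jaw" is the finger opening in m, from 0 to 0.087, set as the call begins (left out, the last holds). The fingers move at their own pace and stop on an object; "squeeze" is the grip in N (left out, the last holds). Time passes only in rows, so rows that do not move let the fingers close. It gives the time, the measured TCP pose, the force, the opening and the grip force at its end, in the units of the state.
- get_obs(): the state, without advancing time (a new reading comes with each control period).
- camera(name): name is "side" or "top" or "wrist"; returns a dict with "pixels" (480x640x3 uint8, blue, green, red), "depth" (480x640 float32, m along the optical axis (not along the pixel's ray), 0 where there is no reading), "fov_y" (degrees; the focal length in pixels is half the picture's height over the tangent of half this angle, whatever the lens; pixels are square), "cx", "cy" (the principal point, pixels), "k1" (the pictures are not rectified: a ray, as slopes to the right and down, at radius r is drawn at 1 + k1 r^2 times it, then the intrinsics apply), "extrinsics" (4x4, takes a point from camera to world coordinates); the wrist camera has in their place "mount" (4x4, takes a point from camera to tool coordinates, whose origin is the TCP and whose axes are the flange's). Camera axes: x right, y up, looking along -z (the intrinsics and any distortion apply to the point x, -y, -z); pixel columns grow to the right and rows downward; lengths in m; the calibration is good to about 2 mm. A picture is of the moment at which its call begins: read the wrist's pose just before it.
- hand_in(): hands the job in; it is judged then, once.
Trained networks look in the newest picture that a camera, given by its name, has taken for a name from the list of things; names that differ only in an ending like _2 or _b are one class to them, and where a whole thing is asked for, a point or a joint stands for the part that bears it (a point fixed in the world has none). Each returns a list of dicts, best first, with "confidence" (0 to 1); they miss things now and then, are a little off and sometimes report something else, mostly with a low value. They report only what shows in the picture. A call takes as long as a camera call. They do not tell look-alikes from the thing itself.
- cut_out(label, camera): "region" (480x640 bool, what is visible of it) and "extent" ([centre column, centre row, width, height] in pixels, round what is visible of it).
The state is a dict: "time": time; "q": joint angles; "joint_velocities": joint speeds; "joint_torque": joint torques, N m; "position": TCP position; "tool_rot": TCP orientation; "ft_force": force on the tool from outside, world axes, zero at the start; "moment": the same for the moment, N m; "grip_width": finger opening in m; "grip_force": force on a finger pad.
Only numpy, scipy, OpenCV 4.12 (cv2) and the standard library are available. Lean on these libraries where they do the work, as an engineer would, in place of code of your own. Each camera call takes 0.05 s, during which the arm holds its last target. There are 200 camera calls.

## Task

Pull the blue tub clear of the tunnel, where its handle cannot be reached, set it down on open ground and let go, then take it again by its orange handle. Holding it by the handle, bring it in under the chute and raise it so that its side walls lift the yellow gate's ears and all three boulders slide into it; lower it so that the gate shuts, and set the loaded tub upright on the middle of the wagon's deck and let go. Do not drop boulders on the ground or disturb the spruce, the house or the car.

Things in the scene. Friction and masses are not known exactly. Their poses are not given: they have to be found in the camera images.
- tub: Blue open tub, about 130 g, 140 long (its x) by 120 wide (y). Origin: centre of underside, z up. Floor 6 thick; front wall (+x) 10 thick, side walls 6, all three with rims at height 70; back wall (-x) 6 thick, 90 high, with an orange handle. Starts upright on the ground before the tunnel mouth, its handle in the bore, its front wall turned away from the tunnel.
- tub_handle: Orange handle of the tub, fixed to it: a straight level bar 80 long (along the tub's x), 16 wide (y), 24 high. Origin at its root on the back wall's outside, at the tub's (-70, 0, 50) mm; it runs to the tub's -x; axes as the tub's.
- handle_mid (a point): Middle point of the orange handle, 110 mm behind the tub's centre, 50 mm above its underside.
- handle_tip (a point): Free end of the orange handle, 150 mm behind the tub's centre, 50 mm above its underside.
- front_rim (a point): Middle of the top of the tub's 10 mm thick front wall, 65 mm ahead of the tub's centre, 70 mm above its underside.
- tunnel: Fixed model tunnel, 190 wide, 127 deep and 110 high, grey with a grassy top and brick face. Origin on the ground in the middle of its mouth; the blind bore runs to its +x, 115 deep, 90 wide, 78 high. Open ground lies on its -x side.
- chute: Fixed loading chute on a brick pier. Origin on the ground straight below the lip; the polished channel (58 mm wide inside) climbs from the lip to its +x at 0.70 rad (40 degrees), so boulders slide out to its -x. The space below the lip is open back to the brick pier, whose face is at x = +90 mm.
- lip (a point): Lower edge of the chute's floor, in mid-width, 200 mm above the ground.
- gate (a joint): Height of the yellow lift gate, a vertical slide just in front of the chute's lip: 0 shut, up to 0.080 m. It weighs 60 g and drops shut by itself. The boulders slide out when it is raised by more than about 0.05 m. The last boulder may lean on the pile in the tub; drawing the tub back by about 20 mm, or lowering it a little, lets it in.
- ears (a point): Moves with the gate: midway between its two ears, at their underside, 6 before the lip (chute's -x), 105 above ground when shut. The ears are flat bars, one each side below the lip, from 36 to 82 off the chute's middle line (its y), 14 wide along x; walls rising under them lift the gate. Between the ears it is open, so boulders drop through there.
- wagon: Fixed flat wagon on a piece of track; plain wooden deck 150 wide (its x) by 200 long (its y), top 55 mm above the ground. Origin on the ground under the deck's middle.
- deck (a point): Centre of the top of the wagon's deck.
- spruce: Bystander: model spruce, 135 high, 68 across. Origin under its foot.
- house: Bystander: small model house, 100 by 85, 105 high. Origin: centre of underside.
- car: Bystander: red toy car, 100 long, 42 wide, 45 high. Origin: centre of underside.
- boulder0: Grey cast boulder, 60 by 40 by 34, about 30 g, origin at its middle; starts in the chute, lowest, next to the gate.
- boulder1: Grey cast boulder, 60 by 40 by 34, about 30 g, origin at its middle; starts in the chute, middle.
- boulder2: Grey cast boulder, 60 by 40 by 34, about 30 g, origin at its middle; starts in the chute, uppermost.
There are look-alikes about, which are no part of the job. What is shaped like the boulder0 but turquoise is not meant.

How it is judged:
On the way, in this order (a step that is already met when the one before it is completed fails the run):
1. the tub stands upright on open ground, let go, with its handle wholly out of the tunnel (x of handle_tip in the frame of tunnel below -0.005 m and height (world z) of tub below 0.006 m and angle between tub's own z axis and vertical below 0.08 rad and contact force between the fingers and tub below 0.1 N and linear speed of tub below 0.03 m/s), for 0.2 s.
2. all three boulders lie in the tub while the fingers hold it up off the ground by its handle (x of boulder0 in the frame of tub between -0.067 and 0.067 m and y of boulder0 in the frame of tub between -0.057 and 0.057 m and z of boulder0 in the frame of tub between 0.01 and 0.09 m and x of boulder1 in the frame of tub between -0.067 and 0.067 m and y of boulder1 in the frame of tub between -0.057 and 0.057 m and z of boulder1 in the frame of tub between 0.01 and 0.09 m and x of boulder2 in the frame of tub between -0.067 and 0.067 m and y of boulder2 in the frame of tub between -0.057 and 0.057 m and z of boulder2 in the frame of tub between 0.01 and 0.09 m and contact force between the fingers and tub_handle above 1 N and height (world z) of tub above 0.008 m), for 0.2 s.
At the end, for the whole second after the job is handed in: The tub stands upright (within 0.08 rad) and at rest on the wagon's deck, let go, its centre within 35 mm of the deck's centre, with all three boulders at rest inside it, and the chute's gate is shut (within 8 mm) (x of boulder0 in the frame of tub between -0.067 and 0.067 m and y of boulder0 in the frame of tub between -0.057 and 0.057 m and z of boulder0 in the frame of tub between 0.01 and 0.09 m and x of boulder1 in the frame of tub between -0.067 and 0.067 m and y of boulder1 in the frame of tub between -0.057 and 0.057 m and z of boulder1 in the frame of tub between 0.01 and 0.09 m and x of boulder2 in the frame of tub between -0.067 and 0.067 m and y of boulder2 in the frame of tub between -0.057 and 0.057 m and z of boulder2 in the frame of tub between 0.01 and 0.09 m and horizontal distance between tub and deck below 0.035 m and z of tub in the frame of deck between -0.006 and 0.006 m and angle between tub's own z axis and vertical below 0.08 rad and linear speed of tub below 0.02 m/s and value of joint gate below 0.008 m and linear speed of each of boulder0, boulder1, boulder2 below 0.03 m/s); the robot touches nothing.
It fails at once if a boulder drops to the ground beside the tub ((height (world z) of boulder0 below 0.045 m and horizontal distance between boulder0 and tub above 0.1 m) or (height (world z) of boulder1 below 0.045 m and horizontal distance between boulder1 and tub above 0.1 m) or (height (world z) of boulder2 below 0.045 m and horizontal distance between boulder2 and tub above 0.1 m)).
It fails at once if the spruce, the house or the car is moved by more than 30 mm or knocked over (distance of any of spruce, house, car from where it was at the start of the episode above 0.03 m or angle between any of spruce, house, car's own z axis and vertical above 0.4 rad).
It also fails if it takes over 72 s, if anything falls off the work surface, if the arm or the gripper's body presses on something with over 40 N, if the wrist force passes 120 N, or if a joint passes its speed limit or range.

## Working session

There is one attempt and no reset: what is moved stays moved. The work goes in short steps, Python scripts to look and compute and a tool call to move; the robot and the scene stay as the last step left them, time stands still between calls to the robot, and variables do not carry over. Pictures are saved under pics/ and viewed, at most 10 in all, crops included, and the job is handed in when it is done.

Besides the shell and the picture viewer there is one more tool, called after "Request:" as name([rows], argument=value, ...), one row to a line, values as JSON. step_arm: Moves the arm, as the interface text tells. Its arguments: {"type":"object","properties":{"rows":{"type":"array"},"jaw":{"type":"number"},"squeeze":{"type":"number"}},"required":["rows"]}

```bash
mkdir -p pics; ls; cat > h.py <<'E'
import numpy as np, cv2
from rig import get_obs, camera, hand_in, cut_out, robot
from scipy.spatial.transform import Rotation as R
def shot(name):
    o=get_obs(); c=camera(name)
    if 'extrinsics' in c: T=np.array(c['extrinsics'])
    else:
        W=np.eye(4); W[:3,:3]=R.from_quat(o['tool_rot']).as_matrix(); W[:3,3]=o['position']; T=W@np.array(c['mount'])
    f=240/np.tan(np.radians(c['fov_y'])/2)
    v,u=np.mgrid[0:480,0:640].astype(float)
    K=np.array([[f,0,c['cx']],[0,f,c['cy']],[0,0,1]])
    # invert k1
    x=(u-c['cx'])/f; y=(v-c['cy'])/f; a,b=x.copy(),y.copy()
    for _ in range(20):
        s=1+c['k1']*(a*a+b*b); a=x/s; b=y/s
    d=c['depth']; P=np.stack([a*d,-b*d,-d],-1)@T[:3,:3].T+T[:3,3]
    P[d==0]=np.nan
    return c,P
E
python3 - <<'E'
from h import *
print(robot, robot.tip_extent, get_obs()['tool_rot'])
for n in ['side','top']:
    c,P=shot(n); cv2.imwrite(f'pics/{n}0.png',c['pixels']); np.save(f'{n}0.npy',P)
    print(n,c['k1'],np.array(c['extrinsics'])[:3,3].round(3))
    for l in ['tub','tub_handle','tunnel','chute','gate','wagon','spruce','house','car','boulder0']:
        for r in cut_out(l,n)[:4]:
            if r['confidence']<.3: continue
            q=P[r['region']]; q=q[~np.isnan(q[:,0])]
            print(l,round(r['confidence'],2),np.round(r['extent']),np.median(q,0).round(3) if len(q) else '',np.percentile(q,[2,98],axis=0).round(3).tolist() if len(q) else '')
E
```

```text
pics
<Robot object at 0x7f4e9b15fe00> 0.1822 [ 2.26424448e-01  9.74028126e-01 -1.00008277e-03 -4.22509253e-04]
side -0.11255766999507892 [ 0.231 -0.706  0.892]
tub 0.74 [218. 250.  58.  71.] [0.418 0.291 0.041] [[0.357, 0.192, 0.003], [0.473, 0.333, 0.089]]
tunnel 0.96 [204. 216.  94.  67.] [0.402 0.374 0.104] [[0.304, 0.347, 0.011], [0.527, 0.462, 0.113]]
chute 0.7 [388. 227. 114. 161.] [ 0.754 -0.026  0.188] [[0.64, -0.061, 0.007], [0.859, 0.049, 0.362]]
gate 0.96 [352. 258.  49.  84.] [ 0.648 -0.025  0.205] [[0.633, -0.095, 0.026], [0.731, 0.113, 0.25]]
gate 0.45 [221. 252.  61.  66.] [0.419 0.29  0.041] [[0.357, 0.192, 0.004], [0.473, 0.332, 0.088]]
wagon 0.76 [394. 431. 139.  96.] [ 0.547 -0.363  0.055] [[0.465, -0.46, 0.004], [0.624, -0.218, 0.058]]
wagon 0.59 [219. 251.  58.  72.] [0.418 0.291 0.041] [[0.357, 0.192, 0.004], [0.472, 0.331, 0.088]]
spruce 0.75 [454. 353.  28.  47.] [ 0.752 -0.265  0.054] [[0.735, -0.284, 0.001], [0.785, -0.232, 0.125]]
house 0.97 [330. 213.  40.  42.] [0.739 0.268 0.063] [[0.699, 0.235, 0.002], [0.797, 0.315, 0.107]]
car 0.57 [252. 383.  26
[... 1180 characters left out ...]
6.  42.] [0.751 0.283 0.069] [[0.706, 0.243, 0.015], [0.808, 0.33, 0.099]]
house 0.7 [476. 259. 130.  70.] [ 0.546 -0.372  0.054] [[0.471, -0.531, 0.001], [0.623, -0.218, 0.061]]
car 0.59 [382. 327.  42.  19.] [ 0.367 -0.121  0.033] [[0.343, -0.169, 0.016], [0.393, -0.074, 0.05]]
boulder0 0.91 [344. 187.  18.  24.] [ 0.678 -0.015  0.26 ] [[0.657, -0.035, 0.238], [0.701, 0.004, 0.273]]
boulder0 0.88 [289. 210.  23.  16.] [0.667 0.131 0.031] [[0.646, 0.104, 0.015], [0.69, 0.158, 0.039]]
boulder0 0.84 [393. 188.  18.  24.] [ 0.734 -0.15   0.03 ] [[0.709, -0.172, 0.005], [0.766, -0.131, 0.039]]
boulder0 0.74 [277. 174.  22.  15.] [0.771 0.162 0.031] [[0.754, 0.134, 0.013], [0.792, 0.189, 0.039]]
```

```bash
python3 - <<'E'
import cv2
a=cv2.imread('pics/top0.png')[110:400,120:560]; cv2.imwrite('pics/topc.png',cv2.resize(a,None,fx=1.8,fy=1.8,interpolation=3))
E
python3 - <<'E'
from h import *
P=np.load('top0.npy'); c=cv2.imread('pics/top0.png')
X,Y,Z=P[...,0],P[...,1],P[...,2]
def rect(m,n,frame=''):
    q=P[m][:,:2]; r=cv2.minAreaRect((q*1000).astype(np.float32)); print(n,m.sum(),r, 'medz',np.median(Z[m]).round(4))
    print('  ',cv2.boxPoints(r).round(0).tolist())
rect((X>.45)&(X<.65)&(Y<-.2)&(Y>-.55)&(abs(Z-.055)<.006),'deck')
rect((X>.34)&(X<.5)&(Y<.345)&(Y>.15)&(Z>.06)&(Z<.078),'tub rim')
rect((X>.34)&(X<.5)&(Y<.36)&(Y>.15)&(Z>.083)&(Z<.095),'tub back')
rect((X>.25)&(X<.6)&(Y<.52)&(Y>.3)&(Z>.1)&(Z<.118),'tunnel')
rect((X>.55)&(X<.7)&(Y<.12)&(Y>-.15)&(Z>.098)&(Z<.115),'ears')
rect((X>.6)&(X<.95)&(Y<.12)&(Y>-.15)&(Z>.2),'chute')
E
```

```text
deck 4435 ((547.8496704101562, -373.49200439453125), (157.19984436035156, 225.14913940429688), 7.135025501251221) medz 0.0549
   [[456.0, -272.0], [484.0, -495.0], [640.0, -475.0], [612.0, -252.0]]
tub rim 537 ((418.4241027832031, 268.91888427734375), (152.49855041503906, 120.58512115478516), 87.77101135253906) medz 0.069
   [[355.0, 195.0], [476.0, 190.0], [482.0, 343.0], [361.0, 347.0]]
tub back 200 ((420.28643798828125, 343.1495361328125), (33.22739028930664, 158.02159118652344), 87.78274536132812) medz 0.0886
   [[341.0, 330.0], [499.0, 323.0], [500.0, 357.0], [342.0, 363.0]]
tunnel 3506 ((421.1671142578125, 409.61322021484375), (191.33384704589844, 121.1150131225586), 0.13202673196792603) medz 0.109
   [[325.0, 470.0], [326.0, 349.0], [517.0, 349.0], [517.0, 470.0]]
ears 187 ((650.0730590820312, -19.18555450439453), (15.346758842468262, 163.66098022460938), 10.620911598205566) medz 0.1102
   [[627.0, 60.0], [658.0, -101.0], [673.0, -98.0], [643.0, 63.0]]
chute 3106 ((746.95556640625, -0.8958206176757812), (204.30001831054688, 87.46558380126953), 10.713202476501465) medz 0.2963
   [[638.0, 23.0], [655.0, -63.0], [855.0, -25.0], [839.0, 61.0]]
```

View pics/topc.png

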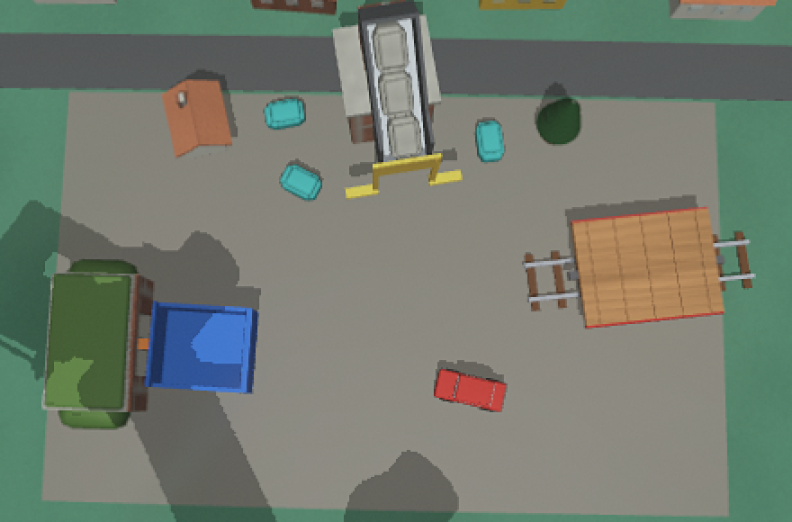

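View pics/side0.png

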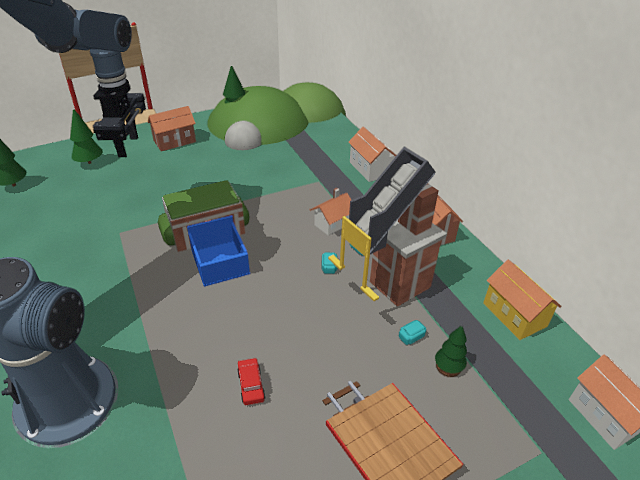

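The grey boulders sit in the chute at about (388,45), (395,92) and (404,137) in the crop. The three turquoise look-alikes at (285,113), (301,182) and (490,140) lie on the ground, so I ignore them. There is one blue tub, at (203,347), with its orange handle showing at (143,343) in the tunnel. Next I refine the grasp geometry.

```bash
cat >> h.py <<'E'
def tool():
    o=get_obs(); M=R.from_quat(o['tool_rot']).as_matrix(); y=M[:2,1]
    return np.array(o['position']), np.degrees(np.arctan2(y[1],y[0])), o
def go(p,yaw): # yaw of tool y (mod 180)
    q,a,o=tool(); d=(yaw-a+90)%180-90
    print('at',q.round(4),'yaw',round(a,1),'delta mm',((np.array(p)-q)*1000).round(1),'turn',round(d,1),'q6',round(o['q'][5],2),'z',R.from_quat(o['tool_rot']).as_matrix()[:,2].round(3))
def tubpose(P,c,zs=(.064,.076),base=0.):
    b=c['pixels'] if isinstance(c,dict) else c
    hsv=cv2.cvtColor(b,cv2.COLOR_BGR2HSV); blue=(abs(hsv[...,0].astype(int)-112)<14)&(hsv[...,1]>120)
    m=blue&(P[...,2]>zs[0]+base)&(P[...,2]<zs[1]+base)
    return P[m]
E
python3 - <<'E'
from h import *
P=np.load('top0.npy'); c=cv2.imread('pics/top0.png')
q=tubpose(P,c); q=q[q[:,1]<.45]
for y0 in np.arange(.185,.35,.01):
    s=q[(q[:,1]>=y0)&(q[:,1]<y0+.01)]
    if len(s)>3: print(round(y0,3),len(s),s[:,0].min().round(4),s[:,0].max().round(4))
f=q[q[:,1]<.206]; print('front fit',np.polyfit(f[:,0],f[:,1],1),f.mean(0),f[:,1].min(),f[:,1].max())
qb=tubpose(P,c,(.082,.096)); print('back',qb.mean(0),np.ptp(qb,axis=0),np.polyfit(qb[:,0],qb[:,1],1))
hsv=cv2.cvtColor(c,cv2.COLOR_BGR2HSV)
m=(abs(P[...,2]-.055)<.005)&(P[...,0]>.45)&(P[...,0]<.65)&(P[...,1]<-.25)&(P[...,1]>-.55)
m=cv2.morphologyEx(m.astype(np.uint8),cv2.MORPH_OPEN,np.ones((7,7)))>0
print(cv2.minAreaRect((P[m][:,:2]*1000).astype(np.float32)),P[m].mean(0))
m=(P[...,2]>.098)&(P[...,2]<.118)&(P[...,1]>.3)&(P[...,1]<.4)&(P[...,0]>.3)&(P[...,0]<.55)
print('tunnel face y',np.nanpercentile(P[m][:,1],[0,1,5]))
go([.416,.1975,.30],-92.2)
E
```

```text
0.185 38 0.3603 0.4739
0.195 153 0.3576 0.4744
0.205 18 0.3573 0.4743
0.215 20 0.3571 0.4764
0.225 21 0.3569 0.4763
0.235 17 0.3591 0.4757
0.245 13 0.3589 0.4759
0.255 16 0.3586 0.4778
0.265 22 0.3584 0.478
0.275 16 0.3606 0.4779
0.285 15 0.3604 0.4775
0.295 20 0.3601 0.4794
0.305 21 0.3599 0.4796
0.315 16 0.3621 0.4795
0.325 47 0.3619 0.4691
front fit [-0.03399205  0.21218418] [0.41593867 0.19804557 0.06904409] 0.19082885738829308 0.20528340849088572
back [0.42298977 0.32954757 0.08837356] [0.11808351 0.00988798 0.01204424] [-0.04143131  0.34707259]
((543.2978515625, -384.63104248046875), (108.39791107177734, 220.1172637939453), 52.77117919921875) [ 0.55053528 -0.38550016  0.05483547]
tunnel face y [0.34871871 0.34994815 0.35238667]
at [0.2756 0.5609 0.4048] yaw 63.8 delta mm [ 140.4 -363.4 -104.8] turn 24.0 q6 -0.18 z [-0. -0. -1.]
```

Request:
step_arm([
  [0.014, -0.0363, 0, 0, 0, 2.4],
  [0.014, -0.0363, 0, 0, 0, 2.4],
  [0.014, -0.0363, 0, 0, 0, 2.4],
  [0.014, -0.0363, 0, 0, 0, 2.4],
  [0.014, -0.0363, 0, 0, 0, 2.4],
  [0.014, -0.0363, 0, 0, 0, 2.4],
  [0.014, -0.0363, -0.02, 0, 0, 2.4],
  [0.014, -0.0363, -0.02, 0, 0, 2.4],
  [0.014, -0.0363, -0.03, 0, 0, 2.4],
  [0.014, -0.0363, -0.035, 0, 0, 2.4],
  [0, 0, 0, 0, 0, 0],
], jaw=0.05)

```text
time: 2.48
position: [0.4161, 0.1959, 0.298]
tool_rot: [0.021, 1.0, -0.001, -0.002]
ft_force: [-1.2, 0.7, 0.0]
grip_width: 0.0502
grip_force: 0.0
```

```bash
python3 - <<'E'
from h import *
go([.416,.198,.219],87.6)
E
```

```text
at [0.4161 0.1959 0.298 ] yaw 87.6 delta mm [ -0.1   2.1 -79. ] turn 0.0 q6 -1.33 z [-0.004 -0.001 -1.   ]
```

Request:
step_arm([
  [0, 0.001, -0.02, 0, 0, 0],
  [0, 0.001, -0.02, 0, 0, 0],
  [0, 0, -0.02, 0, 0, 0],
  [0, 0, -0.019, 0, 0, 0],
  [0, 0, 0, 0, 0, 0],
])

```text
time: 3.1
position: [0.4155, 0.2007, 0.2205]
tool_rot: [0.019, 1.0, -0.0, -0.001]
ft_force: [0.0, 0.4, -0.0]
grip_width: 0.0499
grip_force: 0.0
```

Request:
step_arm([
  [0, 0, 0, 0, 0, 0],
  [0, 0, 0, 0, 0, 0],
  [0, 0, 0, 0, 0, 0],
  [0, 0, 0, 0, 0, 0],
], jaw=0.0, squeeze=15)

```text
time: 3.6
position: [0.4157, 0.1999, 0.2211]
tool_rot: [0.019, 1.0, 0.0, 0.0]
ft_force: [0.5, -0.4, 1.2]
grip_width: 0.018
grip_force: 0.0
```

Request:
step_arm([
  [0, 0, 0, 0, 0, 0],
  [0, 0, 0, 0, 0, 0],
  [0, 0, 0, 0, 0, 0],
])

```text
time: 3.98
position: [0.4157, 0.1998, 0.2209]
tool_rot: [0.019, 1.0, -0.0, 0.0]
ft_force: [0.6, -1.9, 4.6]
grip_width: 0.01
grip_force: 15.0
```

Request:
step_arm([
  [0, -0.005, 0.001, 0, 0, 0],
  [0, -0.012, 0, 0, 0, 0],
  [-0.001, -0.018, 0, 0, 0, 0],
  [-0.001, -0.02, 0, 0, 0, 0],
  [-0.001, -0.02, 0, 0, 0, 0],
  [-0.001, -0.02, 0, 0, 0, 0],
  [0, -0.02, 0, 0, 0, 0],
  [0, -0.02, 0, 0, 0, 0],
  [0, -0.015, 0, 0, 0, 0],
  [0, -0.006, 0, 0, 0, 0],
  [0, 0, 0, 0, 0, 0],
])

```text
time: 5.35
position: [0.4116, 0.0436, 0.2217]
tool_rot: [0.019, 1.0, 0.0, -0.0]
ft_force: [0.1, 0.0, -2.2]
grip_width: 0.0098
grip_force: 15.0
```

Request:
step_arm([
  [0, 0, 0, 0, 0, 0],
  [0, 0, 0, 0, 0, 0],
  [0, 0, 0, 0, 0, 0],
  [0, 0, 0, 0, 0, 0],
  [0, 0, 0.01, 0, 0, 0],
  [0, 0, 0.03, 0, 0, 0],
  [0, 0, 0.05, 0, 0, 0],
  [0, 0, 0.03, 0, 0, 0],
  [0, 0.03, 0, 0, 0, 0],
  [0, 0.04, 0, 0, 0, 0],
], jaw=0.05)

```text
time: 6.6
position: [0.4117, 0.1142, 0.3431]
tool_rot: [0.02, 1.0, -0.0, 0.001]
ft_force: [0.7, -0.4, 0.1]
grip_width: 0.05
grip_force: 0.0
```

```bash
python3 - <<'E'
from h import *
c,P=shot('top'); cv2.imwrite('pics/top1.png',c['pixels']); np.save('top1.npy',P)
a=c['pixels'][110:400,120:560]; cv2.imwrite('pics/topc1.png',cv2.resize(a,None,fx=1.8,fy=1.8,interpolation=3))
c2,P2=shot('side')
for n,Q in (('top',P),('side',P2)):
  for l in ['tub','tub_handle']:
    for r in cut_out(l,n)[:2]:
        q=Q[r['region']]; q=q[~np.isnan(q[:,0])]
        print(n,l,r['confidence'],np.round(r['extent']),np.percentile(q,[2,50,98],axis=0).round(3).tolist())
hsv=cv2.cvtColor(c['pixels'],cv2.COLOR_BGR2HSV)
b=tubpose(P,c); b=b[(b[:,1]>-.05)]; print(len(b),b.min(0),b.max(0), cv2.minAreaRect((b[:,:2]*1000).astype(np.float32)))
bb=tubpose(P,c,(.082,.096)); print('back',bb.mean(0),np.ptp(bb,axis=0))
m=(hsv[...,0]>5)&(hsv[...,0]<18)&(hsv[...,1]>150)&(P[...,2]>.05)&(P[...,2]<.075)&(P[...,1]>.1)&(P[...,0]<.6)
print('handle',m.sum(),P[m].mean(0),P[m].min(0),P[m].max(0),np.polyfit(P[m][:,1],P[m][:,0],1))
go([.42,.2,.214],0)
E
```

```text
top tub 0.7 [276. 309.  85.  49.] [[0.354, 0.041, -0.0], [0.369, 0.126, 0.011], [0.469, 0.253, 0.091]]
top tub 0.16 [340. 137.  22.  26.] [[0.746, -0.014, 0.312], [0.767, 0.006, 0.336], [0.796, 0.024, 0.35]]
side tub 0.83 [237. 293.  67.  80.] [[0.352, 0.037, 0.004], [0.413, 0.13, 0.037], [0.469, 0.178, 0.088]]
side tub 0.61 [366. 222.  15.  29.] [[0.657, -0.035, 0.243], [0.668, -0.016, 0.255], [0.691, 0.0, 0.27]]
side tub_handle 0.42 [238. 291.  66.  75.] [[0.352, 0.037, 0.004], [0.414, 0.13, 0.038], [0.469, 0.178, 0.088]]
154 [0.35321096 0.03742781 0.06406031] [0.47195691 0.17485653 0.07563114] ((413.77288818359375, 106.30099487304688), (134.64923095703125, 119.19109344482422), 88.29710388183594)
back [0.36869715 0.17681207 0.09008507] [0.02238556 0.00615077 0.0105442 ]
handle 23 [0.41884253 0.25230317 0.0606056 ] [0.4121201  0.24677762 0.05520473] [0.42508468 0.25762757 0.06556927] [-0.15942152  0.45906508]
at [0.4115 0.1135 0.3419] yaw 87.8 delta mm [   8.5   86.5 -127.9] turn -87.8 q6 -1.53 z [ 0. -0. -1.]
```

View pics/topc1.png

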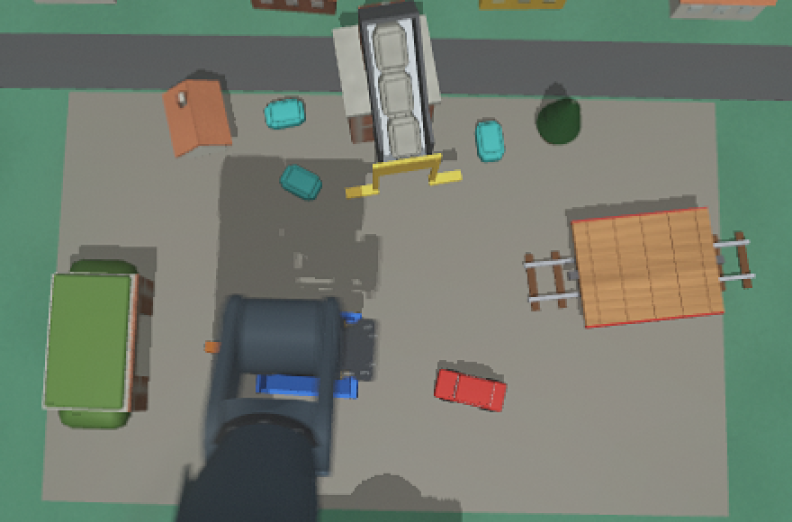

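Request:
step_arm([
  [0.001, 0.01, 0, 0, 0, -9.98],
  [0.001, 0.011, 0, 0, 0, -9.98],
  [0.001, 0.011, 0, 0, 0, -9.98],
  [0.001, 0.011, 0, 0, 0, -9.98],
  [0.001, 0.011, 0, 0, 0, -9.98],
  [0.001, 0.011, 0, 0, 0, -9.98],
  [0, 0.011, 0, 0, 0, -9.98],
  [0, 0.01, 0, 0, 0, -9.98],
  [0, 0.01, -0.01, 0, 0, -9.98],
  [0, 0, 0, 0, 0, 0],
])

```text
time: 8.15
position: [0.4177, 0.2093, 0.3313]
tool_rot: [0.719, 0.695, -0.001, -0.0]
ft_force: [-0.7, 0.3, -0.1]
grip_width: 0.0503
grip_force: 0.0
```

```bash
python3 - <<'E'
from h import *
c,P=shot('wrist'); cv2.imwrite('pics/w1.png',c['pixels'])
hsv=cv2.cvtColor(c['pixels'],cv2.COLOR_BGR2HSV)
m=(hsv[...,0]>5)&(hsv[...,0]<20)&(hsv[...,1]>150)&(P[...,2]>.055)&(P[...,2]<.07)
q=P[m]
if len(q): print('handle',len(q),q.mean(0),np.percentile(q,[1,99],axis=0),cv2.minAreaRect((q[:,:2]*1000).astype(np.float32)))
go([.4173,.2095,.214],-2)
c,P=shot('top')
b=tubpose(P,c); b=b[(b[:,1]>-.05)]; print(len(b),b.min(0),b.max(0), cv2.minAreaRect((b[:,:2]*1000).astype(np.float32)))
E
```

```text
handle 2654 [0.41701172 0.22319708 0.06127245] [[0.40843464 0.18066022 0.05955947]
 [0.42485813 0.25871493 0.06288473]] ((445.1948547363281, 273.24639892578125), (199.2750701904297, 46.79777908325195), 62.027400970458984)
at [0.4177 0.2091 0.3315] yaw -1.9 delta mm [  -0.4    0.4 -117.5] turn -0.1 q6 0.26 z [-0.001 -0.001 -1.   ]
426 [0.35314773 0.03717355 0.06409241] [0.47538391 0.17481091 0.07585043] ((414.0077209472656, 105.9296875), (134.5623016357422, 119.88436889648438), 87.86266326904297)
```

View pics/w1.png

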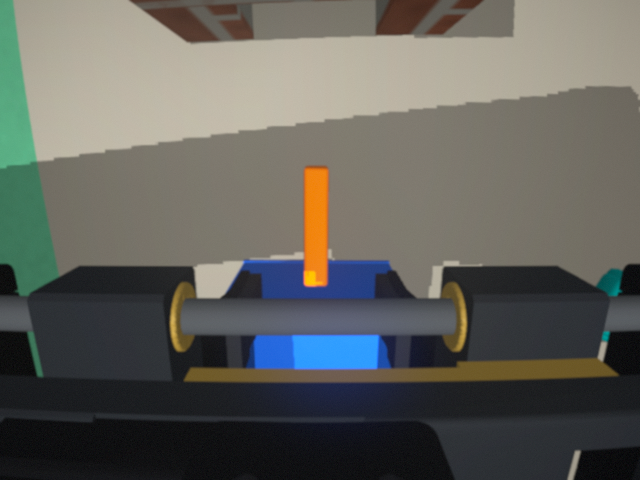

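The handle runs from (316,165) to (315,285), centred between the fingers, with its top at 61 mm as it must be. Descend and grip.

Request:
step_arm([
  [0, 0.001, -0.03, 0, 0, 0],
  [0, 0, -0.03, 0, 0, 0],
  [0, 0, -0.03, 0, 0, 0],
  [0, 0, -0.0175, 0, 0, 0],
  [0, 0, -0.01, 0, 0, 0],
  [0, 0, 0, 0, 0, 0],
])

```text
time: 9.0
position: [0.4178, 0.2106, 0.2141]
tool_rot: [0.719, 0.695, -0.0, -0.0]
ft_force: [0.7, -0.2, -0.1]
grip_width: 0.0501
grip_force: 0.0
```

Request:
step_arm([
  [0, 0, 0, 0, 0, 0],
  [0, 0, 0, 0, 0, 0],
  [0, 0, 0, 0, 0, 0],
  [0, 0, 0, 0, 0, 0],
  [0, 0, 0, 0, 0, 0],
  [0, 0, 0, 0, 0, 0],
], jaw=0.0, squeeze=55)

```text
time: 9.75
position: [0.4174, 0.211, 0.2144]
tool_rot: [0.719, 0.695, -0.0, -0.0]
ft_force: [-1.0, 0.6, 3.3]
grip_width: 0.0159
grip_force: 54.9
```

Request:
step_arm([
  [0, 0, 0.01, 0, 0, 0],
  [0, 0, 0.02, 0, 0, 0],
  [0, 0, 0.02, 0, 0, 0],
  [0, 0, 0, 0, 0, 0],
])

```text
time: 10.25
position: [0.4181, 0.2111, 0.2655]
tool_rot: [0.719, 0.695, 0.002, 0.001]
ft_force: [-0.7, -0.1, -2.1]
grip_width: 0.0157
grip_force: 54.9
```

```bash
python3 - <<'E'
from h import *
c,P=shot('side'); cv2.imwrite('pics/s1.png',c['pixels'][180:400,120:420])
b=tubpose(P,c,(-.02,.2)); b=b[(b[:,1]>-.05)]; print(len(b),b.min(0),b.max(0))
import collections
for y0 in np.arange(.02,.2,.02):
    s=b[(b[:,1]>=y0)&(b[:,1]<y0+.02)]
    if len(s): print(round(y0,2),s[:,2].max().round(4),s[:,2].min().round(4))
go([.518,-.044,.274],100.7)
E
```

```text
3960 [ 0.33431147  0.0341242  -0.00205705] [0.52167793 0.34717631 0.19440745]
0.02 0.1238 0.0514
0.04 0.1244 0.049
0.06 0.1235 0.0543
0.08 0.1244 0.0014
0.1 0.1263 -0.0001
0.12 0.1252 0.0535
0.14 0.1251 0.0035
0.16 0.1944 0.0
0.18 0.1382 0.0014
at [0.4178 0.211  0.2648] yaw -2.0 delta mm [ 100.2 -255.     9.2] turn -77.3 q6 0.26 z [ 0.002  0.001 -1.   ]
```

Request:
step_arm([
  [0, -0.02, 0, 0, 0, 9.34],
  [0, -0.025, 0, 0, 0, 9.34],
  [0, -0.025, 0, 0, 0, 9.34],
  [0, -0.025, 0, 0, 0, 9.34],
  [0, -0.025, 0, 0, 0, 9.34],
  [0, -0.025, 0, 0, 0, 9.34],
  [0, -0.025, 0, 0, 0, 9.34],
  [0, -0.025, 0, 0, 0, 9.34],
  [0, -0.025, 0, 0, 0, 9.34],
  [0, -0.025, 0, 0, 0, 9.34],
  [0, -0.022, 0, 0, 0, 9.34],
  [0, 0, 0, 0, 0, 0],
])

```text
time: 11.8
position: [0.4177, -0.0573, 0.2636]
tool_rot: [-0.092, 0.996, 0.0, -0.0]
ft_force: [0.0, -0.6, -1.3]
grip_width: 0.0154
grip_force: 54.9
```

Request:
step_arm([
  [0, 0, -0.012, 0, 0, 0],
  [0, 0, -0.015, 0, 0, 0],
  [0, 0, -0.006, 0, 0, 0],
  [0, 0, 0, 0, 0, 0],
  [0, 0, 0, 0, 0, 0],
])

```text
time: 12.42
position: [0.4177, -0.0558, 0.2313]
tool_rot: [-0.094, 0.996, -0.0, 0.0]
ft_force: [0.5, -0.2, -1.7]
grip_width: 0.0152
grip_force: 54.9
```

```bash
python3 - <<'E'
from h import *
c,P=shot('side'); cv2.imwrite('pics/s1.png',cv2.resize(c['pixels'][180:420,180:500],None,fx=2,fy=2))
b=tubpose(P,c,(-.02,.15)); b=b[(b[:,1]<.1)&(b[:,0]>.4)&(b[:,0]<.64)]; print(len(b),b.min(0),b.max(0))
for x0 in np.arange(.44,.64,.02):
    s=b[(b[:,0]>=x0)&(b[:,0]<x0+.02)]
    if len(s)>5: print(round(x0,2),np.percentile(s[:,2],[1,99]).round(4))
c,P=shot('top'); hsv=cv2.cvtColor(c['pixels'],cv2.COLOR_BGR2HSV)
b=tubpose(P,c,(.075,.105)); b=b[(b[:,1]<.1)&(b[:,0]>.4)&(b[:,0]<.68)]; print('top rim',len(b),b.min(0),b.max(0),cv2.minAreaRect((b[:,:2]*1000).astype(np.float32)))
m=(abs(hsv[...,0].astype(int)-25)<6)&(hsv[...,1]>140)&(abs(P[...,2]-.11)<.008)
print('ears',m.sum(),cv2.minAreaRect((P[m][:,:2]*1000).astype(np.float32)))
go([.5263,-.0425,.232],100.7)
E
```

```text
3125 [ 0.4100613  -0.14218897 -0.00065587] [0.59985077 0.03240568 0.14681825]
0.44 [0.0196 0.1201]
0.46 [0.0166 0.1438]
0.48 [0.0175 0.0895]
0.5 [0.0186 0.0882]
0.52 [0.018  0.0888]
0.54 [0.0178 0.0889]
0.56 [0.0196 0.0891]
0.58 [0.0163 0.0895]
top rim 375 [ 0.47636228 -0.10619355  0.0750606 ] [0.59848299 0.03209763 0.09329325] ((528.4613647460938, -36.14226531982422), (126.10344696044922, 119.86493682861328), 10.508790969848633)
ears 214 ((817.5462646484375, -107.79521179199219), (131.45071411132812, 485.5160217285156), 61.94810485839844)
at [ 0.4177 -0.056   0.2316] yaw 100.8 delta mm [108.6  13.5   0.4] turn -0.1 q6 -2.16 z [ 0.001 -0.    -1.   ]
```

View pics/s1.png

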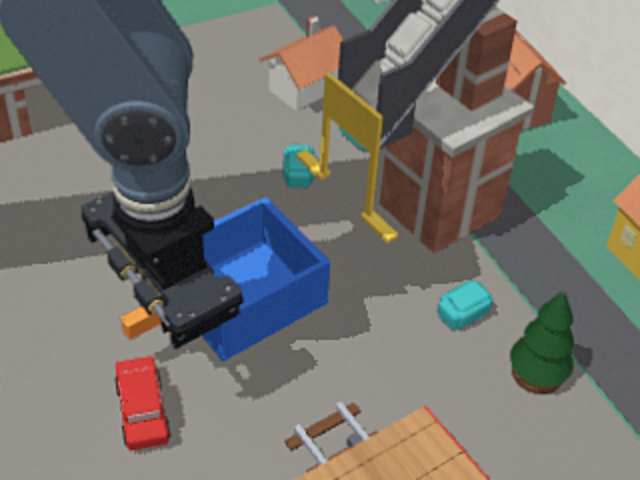

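Request:
step_arm([
  [0.012, 0.0015, 0, 0, 0, 0],
  [0.02, 0.0024, 0, 0, 0, 0],
  [0.022, 0.0026, 0, 0, 0, 0],
  [0.022, 0.0026, 0, 0, 0, 0],
  [0.018, 0.0022, 0, 0, 0, 0],
  [0.0097, 0.0013, 0, 0, 0, 0],
  [0, 0, 0, 0, 0, 0],
])

```text
time: 13.4
position: [0.522, -0.0434, 0.2314]
tool_rot: [-0.094, 0.996, -0.0, 0.0]
ft_force: [0.5, 0.5, -0.9]
grip_width: 0.0159
grip_force: 54.9
```

```bash
python3 - <<'E'
from h import *
go([.5214,-.0434,.314],100.7)
c,P=shot('top')
b=tubpose(P,c,(.08,.096)); b=b[(b[:,1]<.1)&(b[:,0]>.5)&(b[:,0]<.72)]; print('rim',len(b),b.min(0),b.max(0),cv2.minAreaRect((b[:,:2]*1000).astype(np.float32)))
m=(abs(P[...,2]-.11)<.006)&(P[...,0]>.6)&(P[...,0]<.7)&(abs(P[...,1])<.13)
print('ears',m.sum(),cv2.minAreaRect((P[m][:,:2]*1000).astype(np.float32)))
E
```

```text
at [ 0.522  -0.0434  0.2314] yaw 100.8 delta mm [-0.6 -0.  82.6] turn -0.1 q6 -2.06 z [ 0.001 -0.    -1.   ]
rim 183 [ 0.56008727 -0.08755292  0.08043522] [0.70384057 0.0445666  0.09391267] ((632.6879272460938, -23.40715789794922), (125.43480682373047, 119.85252380371094), 10.515423774719238)
ears 189 ((650.6170043945312, -18.808265686035156), (15.73929500579834, 163.15118408203125), 10.654972076416016)
```

Request:
step_arm([
  [0, 0, 0.01, 0, 0, 0],
  [0, 0, 0.015, 0, 0, 0],
  [0, 0, 0.015, 0, 0, 0],
  [0, 0, 0.015, 0, 0, 0],
  [0, 0, 0.015, 0, 0, 0],
  [0, 0, 0.0125, 0, 0, 0],
  [0, 0, 0, 0, 0, 0],
  [0, 0, 0, 0, 0, 0],
  [0, 0, 0, 0, 0, 0],
  [0, 0, 0, 0, 0, 0],
  [0, 0, 0, 0, 0, 0],
  [0, 0, 0, 0, 0, 0],
])

```text
time: 14.95
position: [0.5212, -0.0434, 0.3135]
tool_rot: [-0.094, 0.996, 0.0, -0.0]
ft_force: [0.4, 0.7, -3.1]
grip_width: 0.0155
grip_force: 54.9
```

```bash
python3 - <<'E'
from h import *
c,P=shot('top'); c2,P2=shot('side')
a=cv2.resize(c['pixels'][120:300,240:440],(600,540)); b=cv2.resize(c2['pixels'][150:330,270:420],(0,0),fx=3,fy=3)
cv2.imwrite('pics/l1.png',cv2.resize(np.hstack([a,b]),(800,411)))
go([.5,0,0],100.7); print(get_obs()['moment'])
E
```

```text
at [ 0.5212 -0.0434  0.3136] yaw 100.7 delta mm [ -21.2   43.4 -313.6] turn -0.0 q6 -2.06 z [-0.001  0.    -1.   ]
[ 0.06514949  0.36897317 -0.0238836 ]
```

View pics/l1.png

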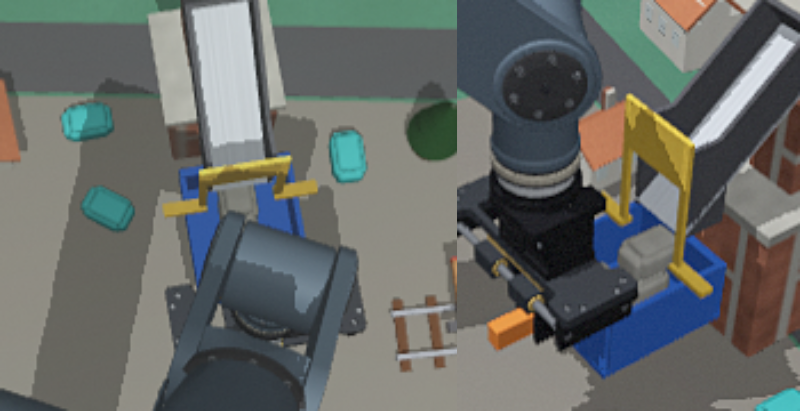

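Request:
step_arm([
  [-0.005, -0.001, 0, 0, 0, 0],
  [-0.005, -0.001, 0, 0, 0, 0],
  [-0.005, -0.001, 0, 0, 0, 0],
  [-0.005, -0.001, 0, 0, 0, 0],
  [0, 0, 0, 0, 0, 0],
  [0, 0, 0, 0, 0, 0],
])

```text
time: 15.8
position: [0.5013, -0.0475, 0.3137]
tool_rot: [-0.094, 0.996, 0.0, -0.0]
ft_force: [-0.7, 1.1, -2.7]
grip_width: 0.0153
grip_force: 54.9
```

```bash
python3 - <<'E'
from h import *
c2,P2=shot('side')
cv2.imwrite('pics/l2.png',cv2.resize(c2['pixels'][150:330,270:420],(0,0),fx=4,fy=3.3))
b=tubpose(P2,c2,(.05,.2)); b=b[(b[:,1]<.1)&(b[:,0]>.5)&(b[:,0]<.72)]
print('rim',np.percentile(b,[1,99],axis=0))
for r in cut_out('boulder0','side'):
    q=P2[r['region']]; q=q[~np.isnan(q[:,0])]; print(round(r['confidence'],2),np.round(r['extent']),np.percentile(q,[3,50,97],axis=0).round(3).tolist())
E
```

```text
rim [[ 0.53888095 -0.09944966  0.10022786]
 [ 0.67887455  0.03514778  0.17054839]]
0.91 [348. 265.  27.  22.] [[0.603, -0.042, 0.148], [0.627, -0.031, 0.167], [0.656, -0.008, 0.174]]
0.76 [415. 332.  26.  21.] [[0.708, -0.171, 0.013], [0.729, -0.158, 0.03], [0.758, -0.137, 0.036]]
0.5 [357. 248.  12.  10.] [[0.751, 0.133, 0.021], [0.757, 0.15, 0.026], [0.765, 0.171, 0.032]]
0.47 [348. 277.  14.  11.] [[0.608, -0.044, 0.123], [0.624, -0.039, 0.131], [0.643, -0.032, 0.138]]
```

View pics/l2.png

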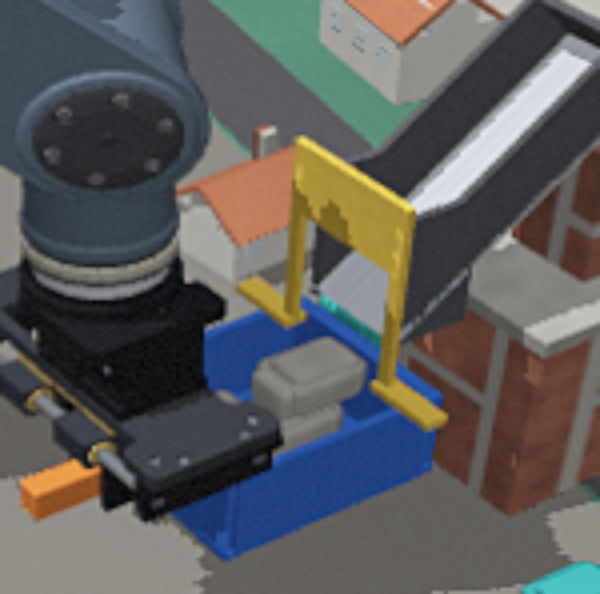

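Request:
step_arm([
  [0, 0, -0.008, 0, 0, 0],
  [0, 0, -0.012, 0, 0, 0],
  [0, 0, -0.014, 0, 0, 0],
  [0, 0, -0.014, 0, 0, 0],
  [0, 0, -0.014, 0, 0, 0],
  [0, 0, -0.012, 0, 0, 0],
  [0, 0, -0.008, 0, 0, 0],
  [0, 0, 0, 0, 0, 0],
])

```text
time: 16.9
position: [0.5012, -0.0474, 0.2311]
tool_rot: [-0.094, 0.996, 0.0, -0.001]
ft_force: [0.6, -0.2, -2.7]
grip_width: 0.0154
grip_force: 54.9
```

Request:
step_arm([
  [-0.006, -0.0011, 0, 0, 0, 0],
  [-0.01, -0.0019, 0, 0, 0, 0],
  [-0.014, -0.0027, 0, 0, 0, 0],
  [-0.014, -0.0027, 0, 0, 0, 0],
  [-0.014, -0.0027, 0, 0, 0, 0],
  [-0.014, -0.0027, 0, 0, 0, 0],
  [-0.01, -0.0019, 0, 0, 0, 0],
  [-0.005, -0.001, 0, 0, 0, 0],
  [0, 0, 0, 0, 0, 0],
])

```text
time: 18.02
position: [0.4142, -0.0643, 0.2318]
tool_rot: [-0.093, 0.996, -0.0, 0.0]
ft_force: [1.2, 0.2, -2.7]
grip_width: 0.0156
grip_force: 54.9
```

```bash
python3 - <<'E'
from h import *
c,P=shot('top'); c2,P2=shot('side')
a=cv2.resize(c['pixels'][120:340,240:480],(0,0),fx=1.8,fy=1.8); b=cv2.resize(c2['pixels'][180:400,200:390],(0,0),fx=1.8,fy=1.8)
cv2.imwrite('pics/l3.png',np.hstack([a,b]))
m=(abs(P[...,2]-.11)<.006)&(P[...,0]>.62)&(P[...,0]<.7)&(abs(P[...,1])<.13)
print('ears',m.sum(),np.median(P[m][:,2]),cv2.minAreaRect((P[m][:,:2]*1000).astype(np.float32)))
for r in cut_out('boulder0','side'):
    q=P2[r['region']]; q=q[~np.isnan(q[:,0])]; print(round(r['confidence'],2),np.round(r['extent']),np.percentile(q,[3,50,97],axis=0).round(3).tolist())
# deck edges from first top view
P=np.load('top0.npy'); m=(abs(P[...,2]-.055)<.004)&(P[...,0]>.44)&(P[...,0]<.66)&(P[...,1]<-.24)&(P[...,1]>-.52)
n,l,s,ce=cv2.connectedComponentsWithStats(cv2.morphologyEx(m.astype(np.uint8),cv2.MORPH_OPEN,np.ones((3,3))))
k=1+np.argmax(s[1:,4]); q=P[l==k]
for x0 in (.49,.52,.55,.58,.61):
    t=q[abs(q[:,0]-x0)<.006][:,1]; print('x',x0,t.min().round(4),t.max().round(4))
for y0 in (-.43,-.4,-.37,-.34,-.31):
    t=q[abs(q[:,1]-y0)<.006][:,0]; print('y',y0,t.min().round(4),t.max().round(4))
go([.55,-.27,.33],5)
E
```

```text
ears 188 0.11059803022661352 ((650.1283569335938, -18.935867309570312), (15.982190132141113, 163.23178100585938), 10.407600402832031)
0.81 [330. 265.  15.  22.] [[0.643, 0.103, 0.007], [0.657, 0.116, 0.029], [0.68, 0.149, 0.037]]
0.77 [412. 333.  34.  22.] [[0.708, -0.172, 0.001], [0.73, -0.158, 0.028], [0.763, -0.135, 0.036]]
0.6 [314. 307.  28.  21.] [[0.516, -0.059, 0.066], [0.54, -0.047, 0.085], [0.572, -0.022, 0.093]]
0.57 [290. 317.  13.  13.] [[0.465, -0.119, 0.074], [0.49, -0.054, 0.083], [0.5, -0.037, 0.158]]
0.49 [309. 323.  26.  16.] [[0.509, -0.062, 0.034], [0.526, -0.055, 0.05], [0.558, -0.035, 0.06]]Traceback (most recent call last):
  File "<stdin>", line 14, in <module>
    return umr_minimum(a, axis, None, out, keepdims, initial, where)
ValueError: zero-size array to reduction operation minimum which has no identity
```

View pics/l3.png

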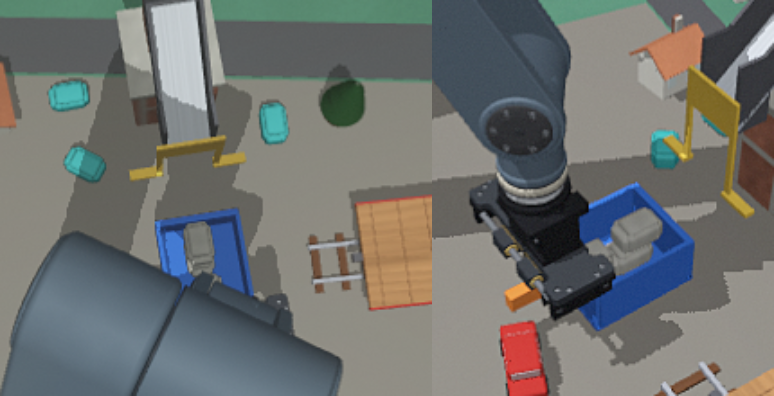

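```bash
python3 - <<'E'
from h import *
P=np.load('top0.npy'); c=cv2.imread('pics/top0.png')
m=(abs(P[...,2]-.055)<.006)&(P[...,0]>.44)&(P[...,0]<.66)&(P[...,1]<-.25)&(P[...,1]>-.52)
q=P[m]
for x0 in (.49,.52,.55,.58,.61):
    t=q[abs(q[:,0]-x0)<.006][:,1]; print('x',x0,len(t),np.percentile(t,[0,2,98,100]).round(4) if len(t) else '')
for y0 in (-.43,-.4,-.37,-.34,-.31):
    t=q[abs(q[:,1]-y0)<.006][:,0]; print('y',y0,len(t),np.percentile(t,[0,2,98,100]).round(4) if len(t) else '')
go([.55,-.27,.33],5)
E
```

```text
x 0.49 336 [-0.4809 -0.477  -0.2838 -0.2809]
x 0.52 340 [-0.4768 -0.4746 -0.2813 -0.2773]
x 0.55 341 [-0.4756 -0.4709 -0.2764 -0.2733]
x 0.58 338 [-0.4718 -0.468  -0.2738 -0.2691]
x 0.61 321 [-0.4701 -0.4629 -0.2712 -0.2669]
y -0.43 279 [0.4755 0.4781 0.6301 0.6327]
y -0.4 264 [0.4722 0.475  0.6273 0.6294]
y -0.37 269 [0.4689 0.4725 0.6231 0.6263]
y -0.34 257 [0.4655 0.4683 0.6181 0.6233]
y -0.31 269 [0.46   0.4652 0.6143 0.6176]
at [ 0.4149 -0.0643  0.2318] yaw 100.8 delta mm [ 135.1 -205.7   98.2] turn 84.2 q6 -2.18 z [ 0.001 -0.    -1.   ]
```

Request:
step_arm([
  [0, 0, 0.01, 0, 0, 0],
  [0, 0, 0.015, 0, 0, -3],
  [0, 0, 0.018, 0, 0, -6],
  [0, 0, 0.018, 0, 0, -7],
  [0, 0, 0.018, 0, 0, -7],
  [0, 0, 0.014, 0, 0, -7],
  [0, 0, 0.006, 0, 0, -7],
  [0, 0, 0, 0, 0, -7],
  [0, 0, 0, 0, 0, -7],
  [0, -0.005, 0, 0, 0, -7],
  [0.005, -0.01, 0, 0, 0, -7],
  [0.01, -0.015, 0, 0, 0, -7],
])

```text
time: 19.68
position: [0.4289, -0.0938, 0.3313]
tool_rot: [0.511, 0.86, 0.0, -0.0]
ft_force: [0.9, -0.3, -2.9]
grip_width: 0.0153
grip_force: 54.9
```

Request:
step_arm([
  [0.013, -0.018, 0, 0, 0, -7],
  [0.013, -0.02, 0, 0, 0, -7],
  [0.013, -0.02, 0, 0, 0, -5],
  [0.013, -0.02, 0, 0, 0, -3.3],
  [0.013, -0.02, 0, 0, 0, 0],
  [0.013, -0.02, 0, 0, 0, 0],
  [0.013, -0.02, 0, 0, 0, 0],
  [0.01, -0.015, 0, 0, 0, 0],
  [0.005, -0.015, 0, 0, 0, 0],
  [0, -0.01, 0, 0, 0, 0],
  [0, 0, 0, 0, 0, 0],
  [0, 0, 0, 0, 0, 0],
])

```text
time: 21.18
position: [0.5348, -0.2717, 0.3306]
tool_rot: [0.666, 0.746, 0.0, -0.001]
ft_force: [0.0, 0.5, -1.7]
grip_width: 0.0156
grip_force: 54.9
```

```bash
python3 - <<'E'
from h import *
go([.536,-.273,.29],6.5)
c,P=shot('top'); c2,P2=shot('side')
a=c['pixels'][200:420,340:580]; b=c2['pixels'][230:470,240:480]
cv2.imwrite('pics/l4.png',np.hstack([cv2.resize(a,(400,367)),cv2.resize(b,(400,367))]))
for z in ((.16,.196),(.2,.22)):
    b=tubpose(P,c,z); b=b[(b[:,1]<-.2)&(b[:,0]>.4)]; print('rim',len(b),cv2.minAreaRect((b[:,:2]*1000).astype(np.float32)) if len(b) else '',np.median(b[:,2]) if len(b) else '')
b=tubpose(P2,c2,(.08,.3)); b=b[(b[:,1]<-.2)&(b[:,0]>.4)]
for y0 in np.arange(-.46,-.3,.02):
    s=b[(b[:,1]>=y0)&(b[:,1]<y0+.02)]
    if len(s)>5: print(round(y0,2),np.percentile(s[:,2],[1,99]).round(4))
E
```

```text
at [ 0.5348 -0.2717  0.3306] yaw 6.4 delta mm [  1.2  -1.3 -40.6] turn 0.1 q6 -0.77 z [-0.001  0.001 -1.   ]
rim 319 ((551.9419555664062, -413.7347412109375), (120.64486694335938, 58.25273895263672), 5.548580169677734) 0.18266941917281065
rim 0  
-0.46 [0.1174 0.1865]
-0.44 [0.1177 0.1867]
-0.42 [0.1183 0.1864]
-0.4 [0.1186 0.1865]
-0.38 [0.1186 0.1868]
-0.36 [0.1187 0.187 ]
-0.34 [0.1186 0.1872]
-0.32 [0.1198 0.2078]
-0.3 [0.1627 0.282 ]
```

View pics/l4.png

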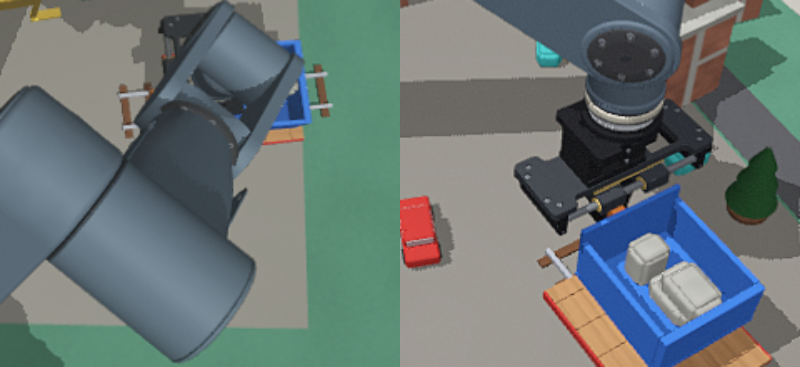

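Request:
step_arm([
  [0, -0.001, -0.01, 0, 0, 0],
  [0, 0, -0.015, 0, 0, 0],
  [0, 0, -0.015, 0, 0, 0],
  [0, 0, -0.01, 0, 0, 0],
  [0, 0, -0.006, 0, 0, 0],
  [0, 0, -0.003, 0, 0, 0],
  [0, 0, -0.002, 0, 0, 0],
  [0, 0, -0.001, 0, 0, 0],
  [0, 0, 0, 0, 0, 0],
  [0, 0, 0, 0, 0, 0],
])

```text
time: 22.52
position: [0.5354, -0.2732, 0.2695]
tool_rot: [0.666, 0.746, 0.0, 0.001]
ft_force: [-1.0, 2.0, 3.4]
grip_width: 0.0156
grip_force: 54.9
```

Request:
step_arm([
  [0, 0, 0, 0, 0, 0],
  [0, 0, 0, 0, 0, 0],
  [0, 0, 0, 0, 0, 0],
  [0, 0, 0, 0, 0, 0],
  [0, 0, 0.01, 0, 0, 0],
  [0, 0, 0.03, 0, 0, 0],
  [0, 0, 0.05, 0, 0, 0],
  [0, 0.02, 0.05, 0, 0, 0],
  [-0.02, 0.05, 0.02, 0, 0, 0],
  [-0.03, 0.06, 0, 0, 0, 0],
  [-0.03, 0.06, 0, 0, 0, 0],
  [0, 0, 0, 0, 0, 0],
], jaw=0.06)

```text
time: 24.02
position: [0.4565, -0.0877, 0.4292]
tool_rot: [0.665, 0.747, -0.0, -0.002]
ft_force: [-0.5, -0.3, -0.3]
grip_width: 0.0601
grip_force: 0.0
```

```bash
python3 - <<'E'
from h import *
c,P=shot('top'); c2,P2=shot('side')
b=tubpose(P,c,(.115,.135)); b=b[(b[:,1]<-.2)&(b[:,0]>.4)]; print('rim',len(b),cv2.minAreaRect((b[:,:2]*1000).astype(np.float32)),np.median(b[:,2]))
b=tubpose(P,c,(.136,.155)); b=b[(b[:,1]<-.2)&(b[:,0]>.4)]; print('back',len(b),b.mean(0) if len(b) else '')
b=tubpose(P2,c2,(.05,.16)); b=b[(b[:,1]<-.2)&(b[:,0]>.4)]
for y0 in np.arange(-.46,-.3,.04):
    s=b[(b[:,1]>=y0)&(b[:,1]<y0+.02)]
    if len(s)>5: print(round(y0,2),np.percentile(s[:,2],[1,99]).round(4))
m=(abs(P[...,2]-.11)<.006)&(P[...,0]>.62)&(P[...,0]<.7)&(abs(P[...,1])<.13)
print('ears z',np.median(P[m][:,2]))
for r in cut_out('boulder0','top'):
    q=P[r['region']]; q=q[~np.isnan(q[:,0])]; print(round(r['confidence'],2),np.round(r['extent']),np.median(q,axis=0).round(3).tolist())
a=c['pixels'][150:400,300:580]; b=c2['pixels'][230:470,240:480]
cv2.imwrite('pics/l5.png',np.hstack([cv2.resize(a,(400,357)),cv2.resize(b,(357,357))]))
E
```

```text
rim 537 ((548.34423828125, -373.9225158691406), (120.34294128417969, 142.10987854003906), 5.948922157287598) 0.12439146043455573
back 147 [ 0.53813786 -0.30687758  0.14372091]
-0.46 [0.058  0.1272]
-0.42 [0.0582 0.1273]
-0.38 [0.058 0.127]
-0.34 [0.0578 0.1268]
ears z 0.11024415360682771
0.96 [499. 252.  26.  15.] [0.553, -0.4, 0.125]
0.75 [393. 187.  20.  24.] [0.736, -0.148, 0.03]
0.69 [288. 210.  23.  16.] [0.667, 0.131, 0.03]
0.68 [278. 172.  24.  20.] [0.771, 0.158, 0.03]
0.64 [472. 257.  15.  16.] [0.543, -0.337, 0.117]
0.64 [484. 254.  16.  12.] [0.547, -0.373, 0.09]
0.26 [472. 257.  93.  53.] [0.539, -0.372, 0.089]
```

View pics/l5.png

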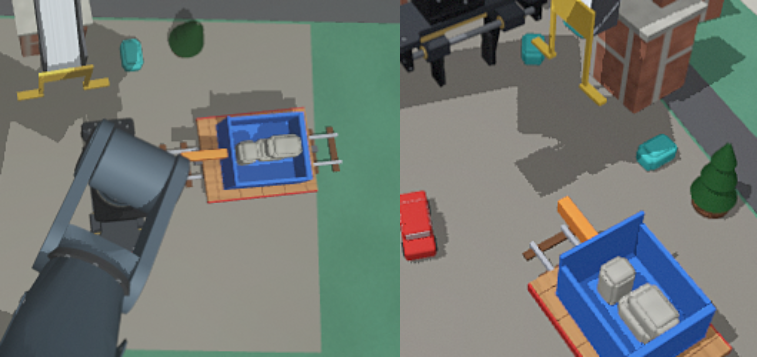

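The tub stands centred on the deck at (0.548, -0.374) and level. All three boulders are in it, the gate is shut, and the arm is clear.

```bash
python3 -c "
from rig import hand_in
print(hand_in())"
```

```text
the job is handed in; nothing more can be done
None
```

The job is handed in: the tub stands level, released and within about 2 mm of the deck's centre, with all three boulders inside and the gate shut; the hand-in returned no verdict.

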